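# Jog the sample cutter from its control box

## Task

Jog the sample cutter from the low control box on the bench, with the gripper's fingers closed: press down the raised end of the rocker switch until it has tipped fully over, then press the square key fully down (it stays down), then press the large round button fully down and keep it pressed; the program finishes while still holding the round button down. Press nothing before its turn, leave the narrow oblong key alone, and do not pick up or push about the things lying round the box.

Things in the scene. Friction and masses are not known exactly. Their poses are not given: they have to be found in the camera images.
- panel: Fixed grey box, 90 (x) x 270 (y) x 45 mm high, on the work surface; origin at the centre of its underside, x to its back, y along its length to the left. On its flat top a row of four white controls in flat black bezels (3 mm high) at y = -93, -31, 31, 93 mm, x = 0, turned with the box: rocker, square key, large round button, narrow oblong key, in varying order. A 0.3 m tall machine stands behind, from about x = 0.63 m.
- rocker_press (a point): Where to press the rocker switch: on the surface of its raised (back, box +x) face, mid-width, 22 mm from the hinge line; moves with the rocker. Rocker 24 mm wide (box y), 60 mm long (box x), two faces in a shallow V, hinge along box y 52 mm above the work surface. At the start this spot is 9 mm and the raised end 12 mm above the hinge; pressed straight down, the face ends level at 52 mm.
- rocker (a joint): Rocker angle, rad: about 0 (0 to 0.05 at the start) = off, back end raised; 0.40 = tipped fully over, back face level, at a hard stop. It stays where it is left; takes about 2.5 N at the pressing spot.
- square_key_top (a point): Centre of the top of the square key, 26 x 26 mm, its top 59 mm above the work surface when up (14 mm above the box's face) and 51 mm when fully down. Moves with the key. Its place in the row varies.
- square_key (a joint): Travel of the square key, m: 0 = up, 0.008 = fully down, at a hard stop. Takes about 2.5 N and stays where it is left.
- round_key_top (a point): Centre of the top of the large round button, 34 mm in diameter, its top 59 mm above the work surface when up and 51 mm when fully down. Moves with the button. Its place in the row varies.
- round_key (a joint): Travel of the round button, m: 0 = up, 0.008 = fully down, at a hard stop. Hold-to-run: a spring (0.8 N at the top, 4 N fully down) lifts it again when it is let go.
- oblong_key_top (a point): Centre of the top of the narrow oblong key, 46 (box x) x 16 mm (box y), as tall as the others (59 mm above the work surface). Not to be pressed. Its place in the row varies.
- oblong_key (a joint): Travel of the oblong key, m: 0 = up, 0.008 = fully down; takes about 2.5 N and stays where it is left.
- die_holder: Bystander: loose wooden die block with two steel dies, 32 x 60 x 26 mm, lying just beyond the box's -y end; origin at the centre of its underside.
- test_bar: Bystander: loose pale test bar, 10 x 80 x 8 mm, lying just beyond the box's +y end, roughly along the box's x; origin at the centre of its underside.
- stopwatch: Bystander: loose black stopwatch, 70 x 58 x 18 mm, to the right; origin at the centre of its underside.
- plastic_beaker: Bystander: loose clear beaker with a handle, 80 x 103 x 100 mm high, to the left; origin under its centre.
- load_weight: Bystander: loose round steel weight with a slot, 46 mm across, 28 mm high, to the left; origin at the centre of its underside.

How it is judged:
By the outcome, as a careful person would: the job done as asked, in the order asked, and still so for the second after the job is handed in, while the arm keeps its last pose, push and grip.
It also fails if it takes over 42 s, if anything falls off the work surface, if the arm or the gripper's body presses on something with over 40 N, if the wrist force passes 120 N, or if a joint passes its speed limit or range.

## Robot

A 6-joint arm with a two-finger parallel gripper is mounted at the origin on a cart in front of the work surface, level with it; the furniture and walls round the work are solid. World frame = base frame: x ahead of the robot, y to its left, z up, the work surface at z = 0. Lengths are in m, angles in degrees, forces in N, time in s.
With the tool pointing down it reaches from about 0.4 to 0.825 m from the base axis. Payload 7 kg.
Tool frame: the origin (TCP) lies midway between the tips of the shut fingers; the grasp point (between the pads) lies r.hold_point_z behind it (r.hold_point_z is the distance from the TCP to the grasp point, in m); z points along the fingers, x is the direction in which the jaws open and shut, and the axes are right-handed (so a half turn about z gives the same grasp; the last joint's range is limited). The gripper opens to 88 mm and grips with 3 to 60 N. Pads are 19 mm wide; open, the fingers measure 130 mm over their backs; the gripper's body (78 mm by 193 mm) begins 47 mm behind the grasp point.
Start: joints at [86.522, 20.546, 0.682, 0, -70.136, -16.507], TCP at [0.231, 0.634, 0.227] pointing down, gripper open.
Joint ranges: [-176.03, 176.03], [-82.01, 121.73], [-58.28, 71.71], [-173.87, 95.51], [-174.79, -0.11], [-173.66, 173.66]. Speed limits (degrees/s): [136.94, 136.94, 172.46, 180, 180, 180].

## Interface

Orientations are given as [roll, pitch, yaw] about the fixed x, y, z axes, in that order (R = Rz(yaw) Ry(pitch) Rx(roll)).
In Python, from plant import get_state, viewer, close_job, r gives the robot as it stands.
- The arm moves only by the tool apply_moves, never from a script. Its argument "plan" is a list of rows, each a list of 3 entries, a list of its own where there are three numbers: the closure in counts, from 0 (fully open) to 255 (shut), then the shift along the tool's x, y, z in units of 50 mm (1.0 is 50 mm), then the turn about the tool's z in units of 6 degrees (1.0 is 6 degrees). A call has 1 to 12 rows; each row shifts and turns the commanded pose from where the row before left it, along the tool's axes as they then stand; what a row does not reach is not made up. A row lasts 1/8 s, in which the tool goes at most 62.5 mm and 10.7 degrees, less where a joint would pass 70% of its speed; a pose out of reach is approached as far as the arm can. A call is refused whole if a number of a shift passes 1 or a number of a turn 1, either way. A call with a gripper value outside its range is refused whole. The fingers move at their own pace and stop on an object; "squeeze" is the grip in N (left out, the last holds). Time passes only in rows, so rows that do not move let the fingers close. It gives the time, the measured TCP pose, the force and the opening at its end, in the units of the state.
- get_state(): the state, without advancing time (a new reading comes with each control period).
- viewer.capture(name): name is "side" or "top" or "wrist"; returns a dict with "frame" (420x560x3 uint8, blue, green, red), "K" (3x3 intrinsics, pixels), "D" ([k1, k2, p1, p2, k3] as OpenCV has them; the pictures are not rectified), "R" (3x3) and "t" (3): a world point X has camera coordinates R X + t; the wrist camera has in their place "mount" (4x4, takes a point from camera to tool coordinates, whose origin is the TCP and whose axes are the tool frame's). Camera axes: x right, y down, z forward; pixel columns grow to the right and rows downward; lengths in m; the calibration is good to about 2 mm. A picture is of the moment at which its call begins: read the wrist's pose just before it. There is no depth.
- close_job(): hands the job in, once; it reports no verdict.
The state is a dict: "time_s": time; "joints": joint angles; "qd": joint speeds; "joint_torque": joint torques, N m; "tcp_pos": TCP position; "eef_rot": TCP orientation; "contact_force": force on the tool from outside, world axes, zero at the start; "moment": the same for the moment, N m; "gripper_width": finger opening in m.
Only numpy, scipy, OpenCV 4.12 (cv2) and the standard library are available. Lean on these libraries where they do the work, as an engineer would, in place of code of your own. Each camera call takes 0.05 s, during which the arm holds its last target.

## Working session

There is one attempt and no reset: what is moved stays moved. The work goes in short steps, Python scripts to look and compute and a tool call to move; the robot and the scene stay as the last step left them, time stands still between calls to the robot, and variables do not carry over. Pictures are saved under pics/ and viewed, and the job is handed in when it is done.

Besides the shell and the picture viewer there is one more tool, called by a JSON object that holds its "api" and its "payload", one argument or row to a line. apply_moves: Moves the arm, as the interface text tells. Its arguments: {"type":"object","properties":{"plan":{"type":"array","items":{"type":"array"}},"squeeze":{"type":"number"}},"required":["plan"]}

```bash
mkdir -p pics; ls
python3 - <<'E'
from plant import get_state, viewer, r
import cv2
s=get_state(); print(s, r.hold_point_z)
for n in("top","side"):
    c=viewer.capture(n); cv2.imwrite(f"pics/{n}0.png",c["frame"]); print(n,c["K"],c["D"],c["R"],c["t"])
E
```

```text
pics
{'time_s': 0.0, 'joints': array([ 8.65233446e+01,  2.05904932e+01,  6.31663221e-01, -2.04081287e-02,
       -7.01378283e+01, -1.65077861e+01]), 'qd': array([-0.01367559,  0.01651647, -0.01100242, -0.08893466,  0.00706412,
        0.04804063]), 'joint_torque': array([ 1.34705337e-03, -5.82720566e+01,  2.93057781e+01,  6.99706122e+00,
        7.29577179e-03, -1.50381425e-04]), 'tcp_pos': array([0.23053578, 0.63385518, 0.22561641]), 'eef_rot': array([-1.79990926e+02, -9.81259212e-02, -1.09991399e+02]), 'contact_force': array([ 0.05973862,  0.26688162, -0.43725914]), 'moment': array([ 0.03968899,  0.04574819, -0.04975391]), 'gripper_width': 0.0873161159581957} 0.0188
top [[409.03467151   0.         276.3949556 ]
 [  0.         409.03467151 205.45267062]
 [  0.           0.           1.        ]] [-0.0653051  0.         0.         0.         0.       ] [[ 0.01576515 -0.9998286  -0.00970741]
 [-0.99260849 -0.01448142 -0.12049348]
 [ 0.12033225  0.01153525 -0.99266665]] [-0.01355942  0.49863767  1.22284978]
side [[379.89671685   0.         280.2329916 ]
 [  0.         379.89671685 212.93475558]
 [  0.           0.           1.        ]] [0.0287406 0.        0.        0.        0.       ] [[ 0.44435965 -0.89575327  0.01306113]
 [-0.73324844 -0.37204412 -0.5691484 ]
 [ 0.51467585  0.24332953 -0.82213108]] [-0.2402404   0.40163109  0.80467551]
```

View pics/top0.png

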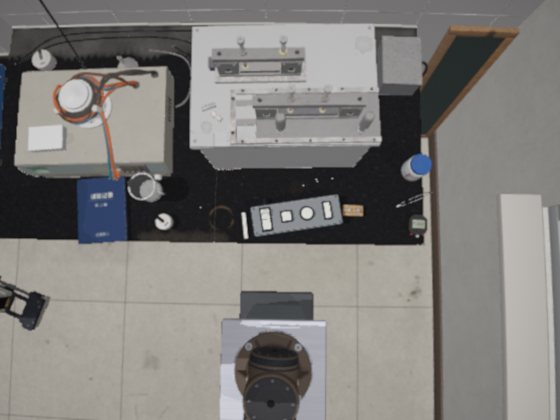

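View pics/side0.png

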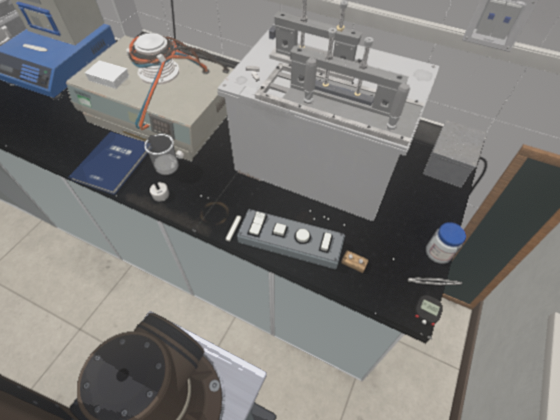

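The top view shows the box at about (297,215), with four controls at roughly (265,217), (286,216), (307,213) and (327,210). I'll enlarge it next.

Run:
```python
import cv2
a=cv2.imread("pics/top0.png")[180:250,230:370]; cv2.imwrite("pics/topc.png",cv2.resize(a,None,fx=5.7,fy=5.7,interpolation=cv2.INTER_CUBIC))
a=cv2.imread("pics/side0.png")[200:275,225:375]; cv2.imwrite("pics/sidec.png",cv2.resize(a,None,fx=5.3,fy=5.3,interpolation=cv2.INTER_CUBIC))
```

```text
(no output)
```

View pics/topc.png

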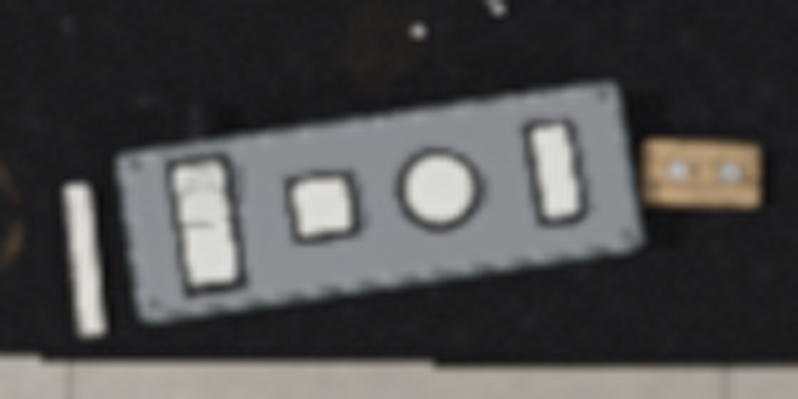

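View pics/sidec.png

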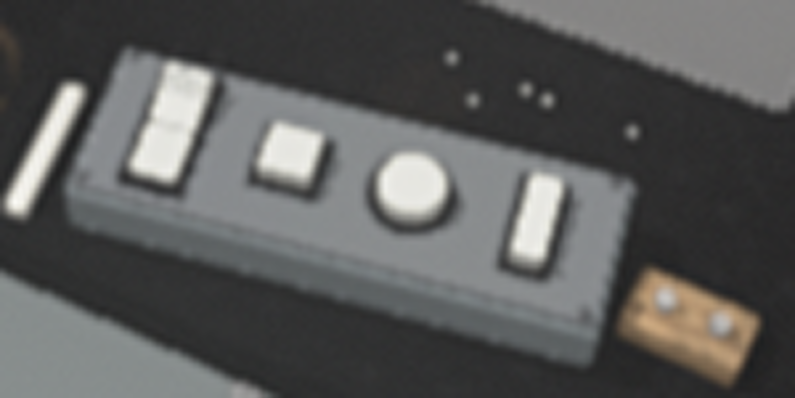

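The top crop, left to right (+y to -y), shows the rocker hinge at about (203,224), square key (323,206), round button (439,188) and oblong key (555,172). The side crop shows the same order, with the square key's top at about (292,150), the round button's at (412,185) and the oblong's at (537,218).

```bash
cat > h.py <<'E'
import numpy as np, cv2
def ray(c,px,z,R=None,t=None):
    K,D=np.array(c["K"]),np.array(c["D"]); R=np.array(c["R"]) if R is None else R; t=np.array(c["t"]) if t is None else t
    u=cv2.undistortPoints(np.array([[px]],float),K,D)[0,0]; d=R.T@np.array([u[0],u[1],1]); o=-R.T@t
    return o+d*(z-o[2])/d[2]
E
python3 - <<'E'
from plant import viewer
from h import *
c=viewer.capture("top"); s=viewer.capture("side")
T=lambda u,v:(230+(u+.5)/5.7-.5,180+(v+.5)/5.7-.5)
S=lambda u,v:(225+(u+.5)/5.3-.5,200+(v+.5)/5.3-.5)
print("top")
P={}
for n,p,z in [("hinge",(203,224),.052),("sq",(323,206),.059),("rd",(439,188),.059),("ob",(555,172),.059),("TL",(117,152),.045),("TR",(617,82),.045),("die",(703,175),.026),("bar",(85,258),.008)]:
    P[n]=ray(c,T(*p),z); print(n,P[n].round(4))
d=P["sq"]-P["ob"];print(np.linalg.norm(d)/2,np.degrees(np.arctan2(-d[0],d[1])))
d=P["TL"]-P["TR"];print(np.linalg.norm(d),np.degrees(np.arctan2(-d[0],d[1])))
print("side")
for n,p,z in [("sq",(292,150),.059),("rd",(412,185),.059),("ob",(537,215),.059),("hinge",(170,122),.052)]:
    print(n,ray(s,S(*p),z).round(4))
E
```

```text
top
hinge [0.4551 0.0267 0.052 ]
sq [ 0.4648 -0.0362  0.059 ]
rd [ 0.4752 -0.0968  0.059 ]
ob [ 0.4845 -0.1576  0.059 ]
TL [0.4934 0.0734 0.045 ]
TR [ 0.5348 -0.1922  0.045 ]
die [ 0.4878 -0.2411  0.026 ]
bar [0.4394 0.0923 0.008 ]
0.06147116613685621 9.206688100739472
0.26878114795714286 8.869343747844237
side
sq [ 0.4664 -0.0344  0.059 ]
rd [ 0.4747 -0.0953  0.059 ]
ob [ 0.4865 -0.156   0.059 ]
hinge [0.4577 0.0292 0.052 ]
```

Both cameras agree to about 2 mm, giving a box yaw of about 9°, 61.5 mm spacing and the expected 0.27 m length. The averaged targets are rocker_press (0.478, 0.030), square (0.4655, -0.035) and round (0.475, -0.096). I'll put the wide direction of the shut fingers along box y (tool yaw -81). The first move goes across at height while shutting the fingers.

{"api": "apply_moves", "payload": {
  "plan": [
    [255,[0.4,-0.36,0],0],
    [255,[0.8,-0.73,0],0],
    [255,[0.8,-0.73,0],0],
    [255,[0.8,-0.73,0],0],
    [255,[0.8,-0.73,0],0],
    [255,[0.8,-0.73,0],0],
    [255,[0.8,-0.73,0],0],
    [255,[0.8,-0.73,0],0],
    [255,[0.8,-0.73,0],0],
    [255,[0.8,-0.73,0],0],
    [255,[0.4,-0.36,0],0],
    [255,[0,0,0],0]
  ],
  "squeeze": 20
}}

```text
time_s: 1.7
tcp_pos: [0.4368, 0.1322, 0.2266]
eef_rot: [180.0, -0.0, -110.2]
contact_force: [-0.0, 0.1, -0.4]
gripper_width: 0.0002
```

{"api": "apply_moves", "payload": {
  "plan": [
    [255,[0,0,0],-0.8],
    [255,[0,0,0],-1],
    [255,[0,0,0],-1],
    [255,[0,0,0],-1],
    [255,[0,0,0],-1],
    [255,[0,0,0],0],
    [255,[0,0,0],0]
  ]
}}

```text
time_s: 2.58
tcp_pos: [0.4364, 0.1342, 0.2265]
eef_rot: [180.0, 0.0, -81.3]
contact_force: [-0.5, -0.5, 0.3]
gripper_width: 0.0001
```

{"api": "apply_moves", "payload": {
  "plan": [
    [255,[0.5,-0.1,0],0],
    [255,[0.8,-0.2,0],0],
    [255,[0.6,-0.15,0],0],
    [255,[0.28,-0.05,0],0],
    [255,[0,0,0],0],
    [255,[0,0,0],0]
  ]
}}

```text
time_s: 3.32
tcp_pos: [0.4778, 0.0304, 0.2265]
eef_rot: [180.0, 0.0, -81.2]
contact_force: [-0.5, -0.9, -0.4]
gripper_width: 0.0003
```

Run:
```python
from plant import get_state, viewer
import cv2,pickle
s=get_state(); print(s["tcp_pos"],s["eef_rot"],s["joints"],s["contact_force"])
c=viewer.capture("wrist"); pickle.dump((s,c),open("w1.pkl","wb")); print(c["mount"])
cv2.imwrite("pics/w1.png",c["frame"])
```

```text
[0.47777718 0.03043303 0.22654814] [ 1.79997846e+02  8.51755547e-03 -8.12047117e+01] [ 2.72546977e+01  1.74493386e+00 -2.31973617e+01 -9.66245616e-03
 -6.50570507e+01  7.15446655e+01] [-0.53040831 -0.87894899 -0.4145208 ]
[[ 9.99999782e-01  3.30198426e-04 -5.72569835e-04  2.12692166e-04]
 [-1.41578166e-04  9.53173776e-01  3.02423102e-01 -8.25342514e-02]
 [ 6.45618184e-04 -3.02422955e-01  9.53173615e-01 -1.57107415e-01]
 [ 0.00000000e+00  0.00000000e+00  0.00000000e+00  1.00000000e+00]]
```

View pics/w1.png

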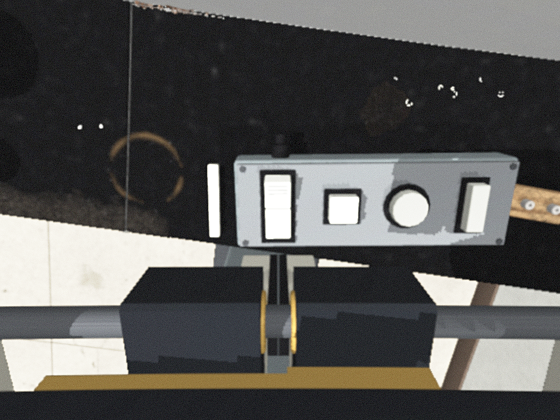

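The wrist view has the rocker around (278,206), square (343,208), round (408,205) and oblong (474,206). The shut fingers are just in front at about (278,262). I'll enlarge this to refine the positions.

Run:
```python
import cv2
a=cv2.imread("pics/w1.png")[150:250,225:525]
cv2.imwrite("pics/w1a.png",cv2.resize(a[:,:150],None,fx=5,fy=5,interpolation=cv2.INTER_CUBIC))
cv2.imwrite("pics/w1b.png",cv2.resize(a[:,150:],None,fx=5,fy=5,interpolation=cv2.INTER_CUBIC))
```

```text
(no output)
```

View pics/w1a.png

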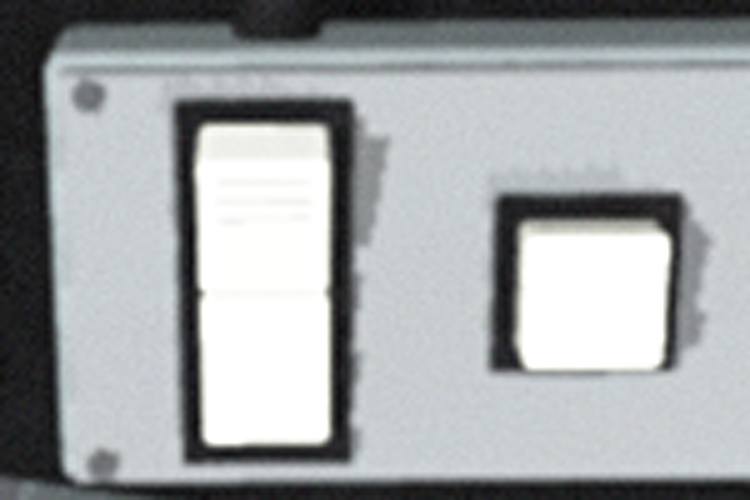

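View pics/w1b.png

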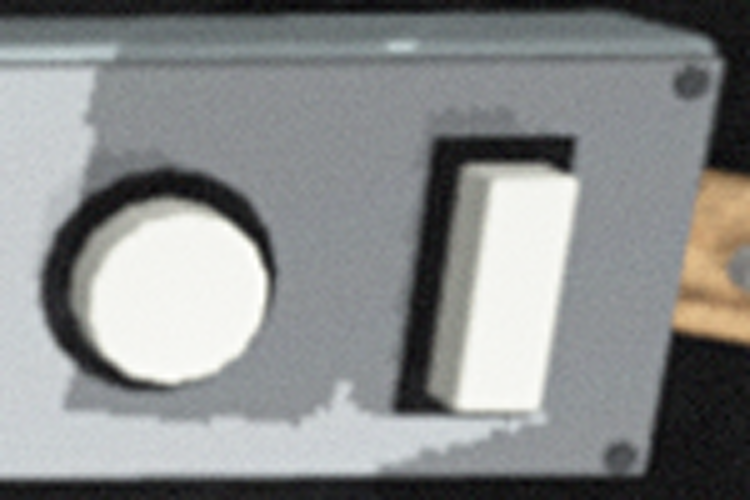

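In the crops, the hinge is at (265,293), the raised end's top edge at v≈157, the square top's centre at (597,300), and in the second crop the round top's centre is (180,296) and the oblong's (507,292).

Run:
```python
import pickle
from h import *
from scipy.spatial.transform import Rotation as Ro
s,c=pickle.load(open("w1.pkl","rb"))
A=Ro.from_euler("xyz",s["eef_rot"],degrees=True).as_matrix()
M=np.array(c["mount"]); R=(A@M[:3,:3]); o=A@M[:3,3]+s["tcp_pos"]; Rc=R.T; t=-Rc@o
f=lambda u,v,b:(225+150*b+(u+.5)/5-.5,150+(v+.5)/5-.5)
P={}
for n,p,z in [("hinge",(265,293,0),.052),("end",(263,157,0),.064),("sq",(597,300,0),.059),("rd",(180,296,1),.059),("ob",(507,292,1),.059)]:
    P[n]=ray(c,f(*p),z,Rc,t); print(n,P[n].round(4))
d=P["hinge"]-P["ob"]; print(np.linalg.norm(d[:2]),np.degrees(np.arctan2(-d[0],d[1])))
e=P["end"]-P["hinge"];print(np.linalg.norm(e[:2]))
y=np.array([-.156,.988]);x=np.array([.988,.156])
for n in P: print(n, (P[n][:2]-P["sq"][:2])@x,(P[n][:2]-P["sq"][:2])@y)
```

```text
hinge [0.456  0.0273 0.052 ]
end [0.4849 0.0321 0.064 ]
sq [ 0.4663 -0.0338  0.059 ]
rd [ 0.4765 -0.0946  0.059 ]
ob [ 0.4865 -0.1536  0.059 ]
0.18344375463865947 9.565929849762837
0.029367726177407606
hinge -0.0006696906840160612 0.06196866681513746
end 0.028704031590491178 0.06221718839349265
sq 0.0 0.0
rd 0.0006162014556156227 -0.06169156978851296
ob 0.0012303086940843547 -0.12150927161787296
```

All three cameras agree within about 2 mm, and the TCP is already over the rocker spot. I'll descend to about 75 mm.

{"api": "apply_moves", "payload": {
  "plan": [
    [255,[0,0,0.4],0],
    [255,[0,0,0.7],0],
    [255,[0,0,0.7],0],
    [255,[0,0,0.7],0],
    [255,[0,0,0.4],0],
    [255,[0,0,0.13],0],
    [255,[0,0,0],0],
    [255,[0,0,0],0]
  ]
}}

```text
time_s: 4.38
tcp_pos: [0.4786, 0.0304, 0.076]
eef_rot: [-179.9, 0.0, -81.2]
contact_force: [-0.3, -0.7, -0.5]
gripper_width: 0.0005
```

Run:
```python
from plant import get_state, viewer
import cv2
s=get_state(); print(s["tcp_pos"],s["contact_force"])
c=viewer.capture("wrist"); cv2.imwrite("pics/w2.png",c["frame"])
```

```text
[0.47864462 0.03044519 0.07604577] [-0.30537637 -0.69445847 -0.45770035]
```

View pics/w2.png

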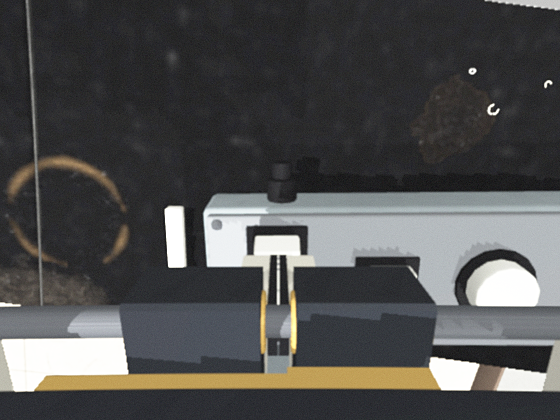

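The fingers at (278,258) are centred on the rocker's raised half, whose end shows at (278,240), with clearance all round. Now I'll press gently.

{"api": "apply_moves", "payload": {
  "plan": [
    [255,[0,0,0.1],0],
    [255,[0,0,0.1],0],
    [255,[0,0,0.1],0],
    [255,[0,0,0.06],0],
    [255,[0,0,0.06],0],
    [255,[0,0,0.04],0],
    [255,[0,0,0],0]
  ]
}}

```text
time_s: 5.3
tcp_pos: [0.4782, 0.0301, 0.0522]
eef_rot: [-180.0, -0.0, -81.2]
contact_force: [1.2, 0.7, 3.3]
gripper_width: 0.0003
```

{"api": "apply_moves", "payload": {
  "plan": [
    [255,[0,0,0.02],0],
    [255,[0,0,0.02],0],
    [255,[0,0,0],0],
    [255,[0,0,0],0]
  ]
}}

```text
time_s: 5.8
tcp_pos: [0.4783, 0.03, 0.0518]
eef_rot: [-179.9, -0.0, -81.1]
contact_force: [-7.8, 1.1, 24.2]
gripper_width: 0.0007
```

The force rose to 24 N at z = 51.8 mm, so the rocker is at its hard stop. I'll retreat, then verify from above.

{"api": "apply_moves", "payload": {
  "plan": [
    [255,[0,0,-0.2],0],
    [255,[0,0,-0.4],0],
    [255,[0,0,-0.3],0],
    [255,[0.5,0.04,0],0],
    [255,[0.5,0.04,0],0],
    [255,[0.26,0.0,0],0],
    [255,[0,0,0],0],
    [255,[0,0,0],0]
  ]
}}

```text
time_s: 6.8
tcp_pos: [0.4836, -0.0326, 0.0949]
eef_rot: [180.0, 0.0, -81.2]
contact_force: [1.0, -0.9, 0.2]
gripper_width: 0.0007
```

Run:
```python
from plant import get_state, viewer
import cv2, numpy as np
s=get_state(); print(s["tcp_pos"],s["eef_rot"],s["contact_force"])
c=viewer.capture("wrist"); cv2.imwrite("pics/w3.png",c["frame"])
d=viewer.capture("side")["frame"][180:290,215:385]; cv2.imwrite("pics/s3.png",cv2.resize(d,None,fx=4.5,fy=4.5,interpolation=cv2.INTER_CUBIC))
```

```text
[ 0.48357263 -0.0326386   0.09493359] [ 1.79981855e+02  2.83145155e-03 -8.12007267e+01] [ 0.99877796 -0.87347635  0.21868967]
```

View pics/w3.png

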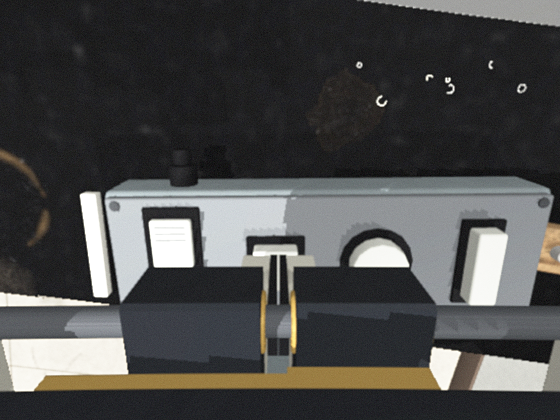

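View pics/s3.png

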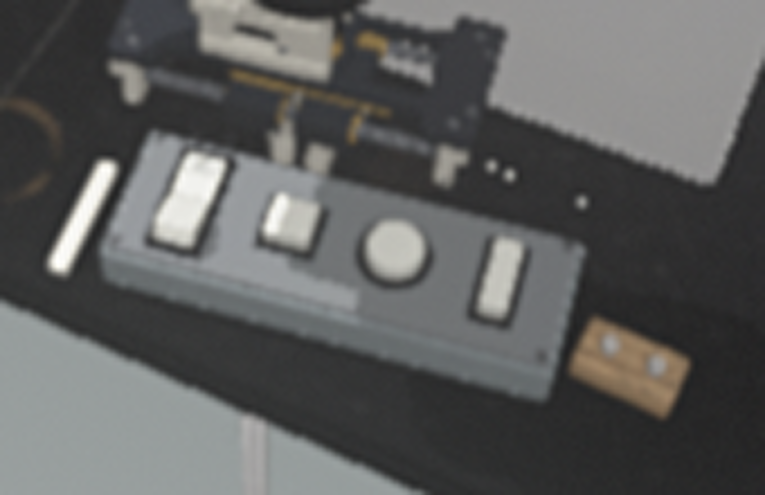

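The rocker has tipped over: the front half is raised at side crop (178,222) and the back face is flat at wrist (172,240). The other controls are unchanged. Next is the square key.

{"api": "apply_moves", "payload": {
  "plan": [
    [255,[-0.01,0.2,0],0],
    [255,[-0.01,0.15,0],0],
    [255,[0,0,0.3],0],
    [255,[0,0,0.3],0],
    [255,[0,0,0],0],
    [255,[0,0,0],0]
  ]
}}

```text
time_s: 7.65
tcp_pos: [0.4663, -0.0345, 0.0656]
eef_rot: [-180.0, -0.0, -81.2]
contact_force: [0.1, 0.5, -0.3]
gripper_width: 0.0004
```

{"api": "apply_moves", "payload": {
  "plan": [
    [255,[0,0,0.08],0],
    [255,[0,0,0.06],0],
    [255,[0,0,0.06],0],
    [255,[0,0,0.04],0],
    [255,[0,0,0],0],
    [255,[0,0,0],0]
  ]
}}

```text
time_s: 8.4
tcp_pos: [0.4659, -0.0347, 0.0529]
eef_rot: [180.0, -0.0, -81.2]
contact_force: [0.1, 0.1, 0.0]
gripper_width: 0.0005
```

{"api": "apply_moves", "payload": {
  "plan": [
    [255,[0,0,0.03],0],
    [255,[0,0,0.03],0],
    [255,[0,0,0],0],
    [255,[0,0,0],0]
  ]
}}

```text
time_s: 8.9
tcp_pos: [0.4661, -0.0347, 0.0511]
eef_rot: [-180.0, -0.0, -81.2]
contact_force: [-6.3, 0.7, 17.0]
gripper_width: 0.0004
```

The square key is at its stop (51.1 mm, 17 N). I'll push a little more for certainty, then lift and move to the round button.

{"api": "apply_moves", "payload": {
  "plan": [
    [255,[0,0,0.01],0],
    [255,[0,0,0],0]
  ]
}}

```text
time_s: 9.15
tcp_pos: [0.4662, -0.0347, 0.0511]
eef_rot: [-180.0, -0.0, -81.1]
contact_force: [-7.4, 1.3, 23.1]
gripper_width: 0.0005
```

{"api": "apply_moves", "payload": {
  "plan": [
    [255,[0,0,-0.2],0],
    [255,[0,0,-0.4],0],
    [255,[0,0,-0.2],0],
    [255,[0.5,-0.2,0],0],
    [255,[0.5,-0.16,0],0],
    [255,[0.22,0,0],0],
    [255,[0,0,0],0],
    [255,[0,0,0],0]
  ]
}}

```text
time_s: 10.15
tcp_pos: [0.4929, -0.0918, 0.0894]
eef_rot: [180.0, 0.0, -81.2]
contact_force: [-0.3, 0.2, -0.8]
gripper_width: 0.0004
```

Run:
```python
from plant import get_state, viewer
import cv2, numpy as np
s=get_state(); print(s["tcp_pos"],s["eef_rot"],s["contact_force"])
c=viewer.capture("wrist"); cv2.imwrite("pics/w4.png",c["frame"])
d=viewer.capture("side")["frame"][180:290,215:385]; cv2.imwrite("pics/s4.png",cv2.resize(d,None,fx=4.5,fy=4.5,interpolation=cv2.INTER_CUBIC))
```

```text
[ 0.49287245 -0.09182289  0.08942511] [ 1.79977370e+02  6.85368868e-03 -8.11921061e+01] [-0.2514391   0.24533391 -0.84789791]
```

View pics/w4.png

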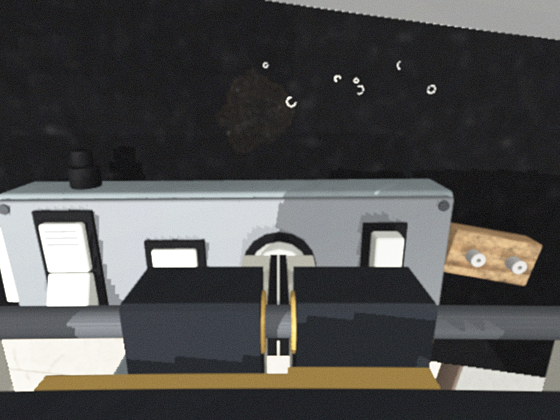

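View pics/s4.png

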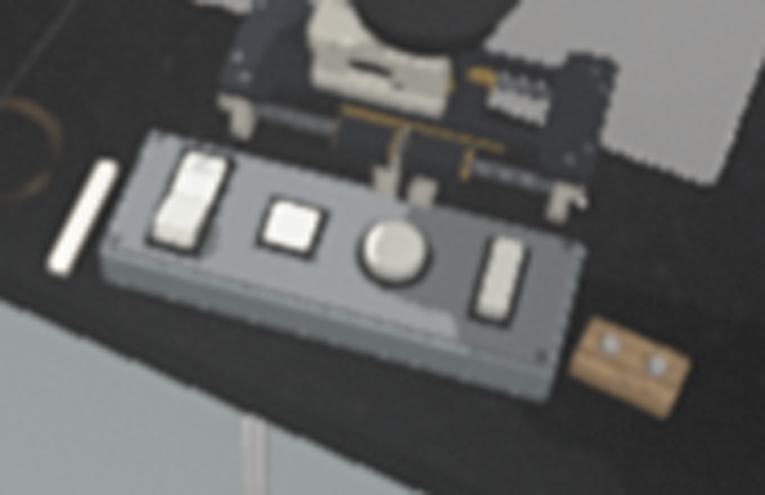

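The square key is down, its top nearly flush in the bezel at side crop (292,226). The rocker is still tipped, and the round and oblong keys are up. Now the round button.

{"api": "apply_moves", "payload": {
  "plan": [
    [255,[0.01,0.2,0],0],
    [255,[0.01,0.15,0],0],
    [255,[0,0,0.25],0],
    [255,[0,0,0.25],0],
    [255,[0,0,0],0],
    [255,[0,0,0],0]
  ]
}}

```text
time_s: 11.0
tcp_pos: [0.4763, -0.0958, 0.0643]
eef_rot: [180.0, -0.0, -81.2]
contact_force: [-0.2, -0.4, -0.3]
gripper_width: 0.0001
```

{"api": "apply_moves", "payload": {
  "plan": [
    [255,[0,0,0.08],0],
    [255,[0,0,0.06],0],
    [255,[0,0,0.06],0],
    [255,[0,0,0.04],0],
    [255,[0,0,0.03],0],
    [255,[0,0,0],0],
    [255,[0,0,0],0]
  ]
}}

```text
time_s: 11.88
tcp_pos: [0.4765, -0.0958, 0.0513]
eef_rot: [-180.0, -0.0, -81.2]
contact_force: [-0.4, 0.6, 4.6]
gripper_width: 0.0005
```

{"api": "apply_moves", "payload": {
  "plan": [
    [255,[0,0,0.02],0],
    [255,[0,0,0.01],0],
    [255,[0,0,0],0],
    [255,[0,0,0],0],
    [255,[0,0,0],0],
    [255,[0,0,0],0]
  ]
}}

```text
time_s: 12.62
tcp_pos: [0.4766, -0.0958, 0.0509]
eef_rot: [-179.9, -0.0, -81.1]
contact_force: [-4.5, 2.5, 18.7]
gripper_width: 0.0004
```

Run:
```python
from plant import get_state, viewer
import cv2, numpy as np
s=get_state(); print(s["time_s"],s["tcp_pos"],s["eef_rot"],s["contact_force"])
c=viewer.capture("wrist"); cv2.imwrite("pics/w5.png",c["frame"])
d=viewer.capture("side")["frame"][180:290,215:385]; cv2.imwrite("pics/s5.png",cv2.resize(d,None,fx=4.5,fy=4.5,interpolation=cv2.INTER_CUBIC))
```

```text
12.625 [ 0.47661696 -0.09577955  0.05085735] [-1.79937592e+02 -1.87479037e-02 -8.11470471e+01] [-4.50181452  2.47185174 18.70346828]
```

View pics/w5.png

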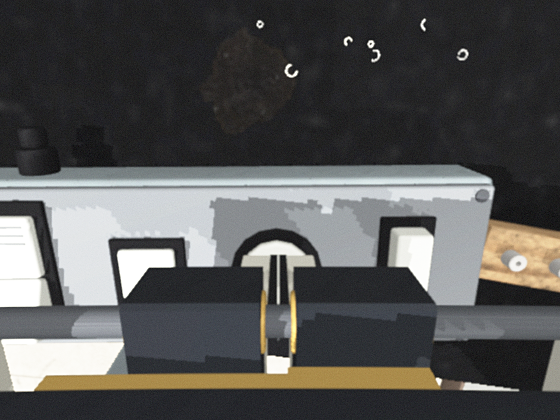

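View pics/s5.png

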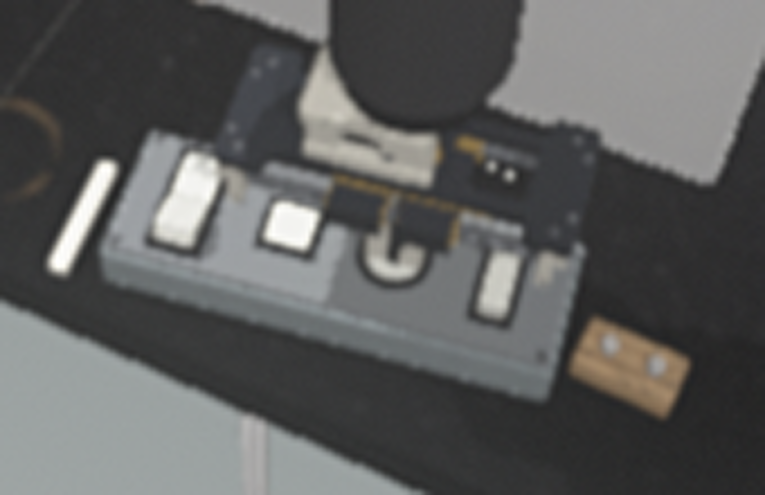

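The round button is held at its stop (z = 50.9 mm, about 19 N, against 4 N of spring). The rocker is tipped, the square key is down, the oblong still shows its side walls (up), and the bar and die block are in place. I'll hand in now.

```bash
python3 -c "
from plant import close_job
print(close_job())"
```

```text
the job is handed in; nothing more can be done
None
```

I did the job in the order asked with the fingers closed and handed it in at about 12.7 s, with the gripper still holding the round button down. The hand-in reports no verdict.

| Control | Height at the end of the press | Force | Check afterwards |
|---|---|---|---|
| Rocker | 51.8 mm (level at 52 mm) | 24 N | Seen tipped over in the images |
| Square key | 51.1 mm (fully down at 51 mm) | 23 N | Seen down in its bezel |
| Round button | 50.9 mm (fully down at 51 mm) | about 19 N, against a 4 N spring | Still pressed at hand-in |

- **Left alone:** the last pictures showed the oblong key still up, and the test bar and die block where they started. I did not look again at the stopwatch, beaker and weight, but the arm never worked near them.
- **Measurements:** the three cameras agreed on the control positions to about 2–4 mm, and no check failed.

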